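# Crank the plate slide to the tall rider

### The arm

A 6-joint arm with a two-finger parallel gripper is mounted at the origin on a cart in front of the work surface, level with it; the furniture and walls round the work are solid. World frame = base frame: x ahead of the robot, y to its left, z up, the work surface at z = 0. Lengths are in m, angles in rad, forces in N, time in s.
With the tool pointing down it reaches from about 0.25 to 0.775 m from the base axis. Payload 4 kg.
Tool frame: the origin (TCP) lies at the centre of the arm's flange, where the gripper is bolted on; the fingertips stand 173 mm ahead of it and the grasp point (between the pads) lies 155 mm ahead of it; z points along the fingers, x is the direction in which the jaws open and shut, and the axes are right-handed (so a half turn about z gives the same grasp; the last joint's range is limited). The gripper opens to 85 mm and grips with 20 to 120 N. Pads are 22 mm wide; open, the fingers measure 114 mm over their backs; the gripper's body (76 mm by 85 mm) begins 54 mm behind the grasp point. The pads swing forward as they close: fully open they stand 13 mm farther back than shut.
Start: joints at [1.145, 0.087, 1.371, -0, 1.684, -0.103], TCP at [0.174, 0.522, 0.405] pointing down, gripper open.
Joint ranges: [-3.1, 3.1], [-0.76, 2.03], [0.27, 2.55], [-1.08, 4.22], [0.17, 2.65], [-2.57, 2.57]. Speed limits (rad/s): [2.79, 2.79, 3.14, 3.14, 3.14, 3.14].

### API

Orientations are given as a unit quaternion [x, y, z, w].
In Python, from station import robot, imaging gives the robot as it stands.
- The arm moves only by the tool send_rows, never from a script. Its argument "series" is a list of rows, each a list of 3 entries, a list of its own where there are three numbers: the shift along the tool's x, y, z in cm, then the turn about the tool's z in degrees, then the finger opening in cm, from 0 to 8.54. A call has 1 to 10 rows; each row is the pose to reach, as a shift and turn from the pose commanded when the call began, along the tool's axes at that moment; what a row does not reach only later rows make up. A row lasts 1/12 s, in which the tool goes at most 41.7 mm and 7.16 degrees, less where a joint would pass 70% of its speed; a pose out of reach is approached as far as the arm can. A call with a gripper value outside its range is refused whole. The fingers move at their own pace and stop on an object; "newtons" is the grip in N (left out, the last holds). Time passes only in rows, so rows that repeat a pose let the fingers close. It gives the time, the measured TCP pose, the force and the opening at its end, in the units of the state.
- robot.sense(): the state, without advancing time (a new reading comes with each control period).
- imaging.grab_frame(name): name is "side" or "top"; returns the picture (420x560x3 uint8, blue, green, red); there is no depth.
- imaging.get_calibration(name): a dict with "vfov" (degrees; the focal length in pixels is half the picture's height over the tangent of half this angle, whatever the lens; pixels are square), "cx", "cy" (the principal point, pixels), "R" (3x3) and "t" (3): a world point X has camera coordinates R X + t. Camera axes: x right, y down, z forward; pixel columns grow to the right and rows downward; lengths in m; the calibration is good to about 2 mm. A picture is of the moment at which its call begins. get_calibration takes no time and is no camera call.
- robot.finish_job(): hands the job in, once; it reports no verdict.
The state is a dict: "t": time; "joint_positions": joint angles; "joint_vel": joint speeds; "joint_efforts": joint torques, N m; "tool_pos": TCP position; "ee_rot": TCP orientation; "contact_force": force on the tool from outside, world axes, zero at the start; "moment": the same for the moment, N m; "grip_width": finger opening in m.
Only numpy, scipy, OpenCV 4.12 (cv2) and the standard library are available. Lean on these libraries where they do the work, as an engineer would, in place of code of your own. Each camera call takes 0.05 s, during which the arm holds its last target.

### The job

Crank the large handwheel of the plate slide until the pointer on the carriage stands level with the tall rider on the rear ledge (not the low one), then let go. Move the carriage by the wheel only, and leave the small handwheel alone.

Things in the scene. Friction and masses are not known exactly. Their poses are not given: they have to be found in the camera images.
- crank_wheel (a joint): Large flat steel handwheel (rim circle 100 mm across) on the gearbox at the front of the plate slide. Value in rad, counterclockwise from above positive, -10.2 to 10.2, starts within 1.5 of 0. It moves the carriage 12.7 mm per rad (80 mm a turn): counterclockwise to the left (+y) end, clockwise to the right. Turns with about 3 N at the grip and stays where it is left.
- crank_grip (a point): Centre of the upright wooden grip on the large handwheel's rim: a cylinder 22 mm across, 50 mm tall, centre about 119 mm above the table, lower end 2 mm above the boss that carries it. It spins freely on its pin, so a hand may keep its orientation while carrying the grip round. Nothing stands higher than the grip within 150 mm.
- crank_axis (a point): Point on the large handwheel's vertical axis, at the height of the grip's centre; the grip runs round it on a circle of 50 mm radius. Its y axis runs along the slide, the way the carriage travels to the left end; x points across the slide, away from the robot (the slide is turned by up to 0.25 rad).
- carriage_pointer (a point): Tip of the pointed steel pin that sticks out of the rear side (away from the robot) of the carriage, about 50 mm above the table. It travels with the carriage along the slide.
- tall_rider_mark (a point): Point at pointer height on the front of the tall rider: a fixed steel post 12 mm wide, 66 mm tall, with a dark vertical line, in the slot of the rear ledge, left or right. Not the low rider, a round steel button 22 mm across, 14 mm high. Its y axis is along the slide. When set, the pointer tip is 3 mm short of the mark (across the slide) and level with it along the slide.
- plate_carriage: The aluminium carriage, 96 x 90 mm, with a copper plate clamped on it, its top about 60 mm above the table. It slides along the slide on two round guides and is driven by the large handwheel. Origin at the middle of its underside, 30 mm above the table.
- small_wheel (a joint): The small levelling handwheel (rim circle 48 mm across) at the right front of the slide, of the same make, with a short wooden grip. Value in rad, counterclockwise positive. To be left alone; starts at 0.

How it is judged:
By the outcome, as a careful person would: the job done as asked, in the order asked, and still so for the second after the job is handed in, with the robot touching nothing.
It also fails if it takes over 58 s, if anything falls off the work surface, if the arm or the gripper's body presses on something with over 40 N, if the wrist force passes 120 N, or if a joint passes its speed limit or range.

## Working session

There is one attempt and no reset: what is moved stays moved. The work goes in short steps, Python scripts to look and compute and a tool call to move; the robot and the scene stay as the last step left them, time stands still between calls to the robot, and variables do not carry over. Pictures are saved under pics/ and viewed, and the job is handed in when it is done.

Besides the shell and the picture viewer there is one more tool, called after "Emit:" by a JSON object that holds its "name" and its "arguments". send_rows: Moves the arm, as the interface text tells. Its arguments: {"type":"object","properties":{"series":{"type":"array","items":{"type":"array"}},"newtons":{"type":"number"}},"required":["series"]}

```bash
mkdir -p pics; ls
python3 - <<'E'
from station import robot, imaging
import cv2
for n in ("side","top"):
    f=imaging.grab_frame(n); cv2.imwrite(f"pics/{n}0.png",f)
    print(n,imaging.get_calibration(n))
print(robot.sense())
E
```

```text
pics
side {'vfov': 45.92637439328904, 'cx': 276.4046820699458, 'cy': 205.70108545562653, 'R': array([[ 0.8456175 , -0.53372024, -0.00858731],
       [-0.20838382, -0.31526349, -0.92584292],
       [ 0.49143384,  0.78469844, -0.37781099]]), 't': array([-0.55942357,  0.23898453,  0.64270456])}
top {'vfov': 51.42492338850537, 'cx': 281.12567808162635, 'cy': 219.77734039090655, 'R': array([[-0.1349941 , -0.99084534, -0.00145398],
       [-0.96763152,  0.13214692, -0.21500332],
       [ 0.21322718, -0.02761726, -0.97661224]]), 't': array([0.01671215, 0.64680684, 0.84688903])}
{'t': 0.1, 'joint_positions': array([ 1.14488777e+00,  8.79158770e-02,  1.37212801e+00, -3.88458787e-05,
        1.68363852e+00, -1.03102074e-01]), 'joint_vel': array([ 6.73387686e-05, -7.27236047e-05, -4.32406002e-03,  9.21846007e-04,
       -3.57234189e-04, -2.08290252e-03]), 'joint_efforts': array([ 2.64844763e-03, -3.53013182e+01, -3.14219606e+01, -1.79051681e-04,
        7.95310247e-03, -1.86784212e-05]), 'tool_pos': array([0.1744435 , 0.52149192, 0.40362419]), 'ee_rot': array([ 8.11551601e-01,  5.84279819e-01, -8.96693091e-04,  5.36728838e-04]), 'contact_force': array([ 0.24871825, -0.43700465,  0.2740975 ]), 'moment': array([0.03406678, 0.031295  , 0.02013298]), 'grip_width': 0.08543278622718957}
```

View pics/side0.png

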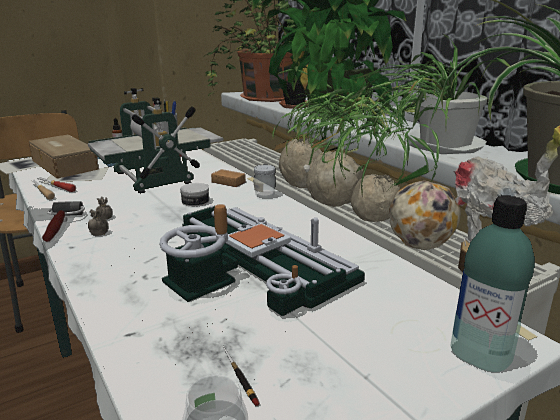

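View pics/top0.png

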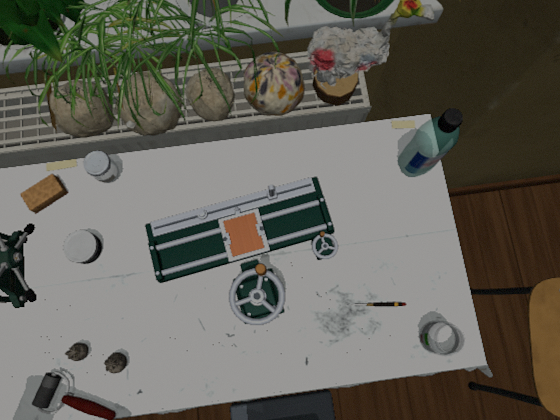

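The side view shows the slide with the large wheel at (192,243), its grip at (221,220) and the tall post at (315,233). In the top view the wheel hub is at (257,296), the grip at (262,269), the tall rider at about (271,191), the low button at (202,213) and the small wheel at (324,246). I'll zoom in for measurements.

Run:
```python
import cv2
f=cv2.imread("pics/top0.png")[170:340,140:345]; cv2.imwrite("pics/topz.png",cv2.resize(f,None,fx=3.5,fy=3.5,interpolation=cv2.INTER_CUBIC))
f=cv2.imread("pics/side0.png")[190:320,155:375]; cv2.imwrite("pics/sidez.png",cv2.resize(f,None,fx=3.5,fy=3.5,interpolation=cv2.INTER_CUBIC))
```

```text
(no output)
```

View pics/topz.png

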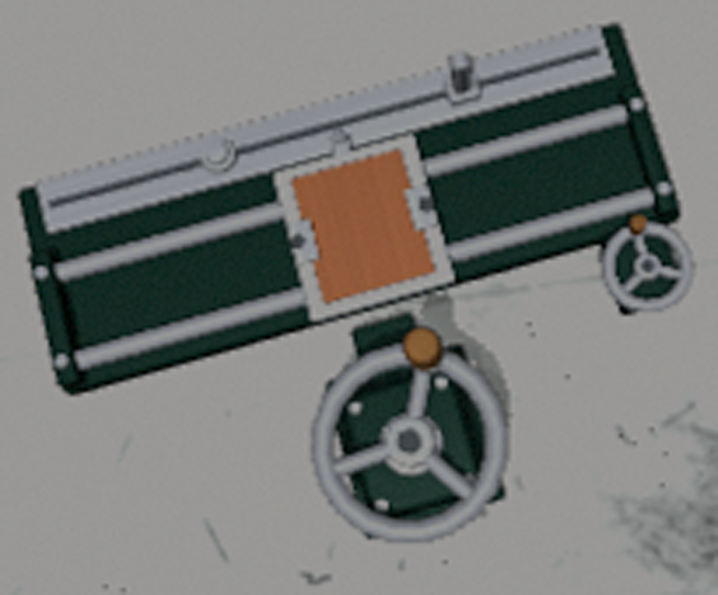

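View pics/sidez.png

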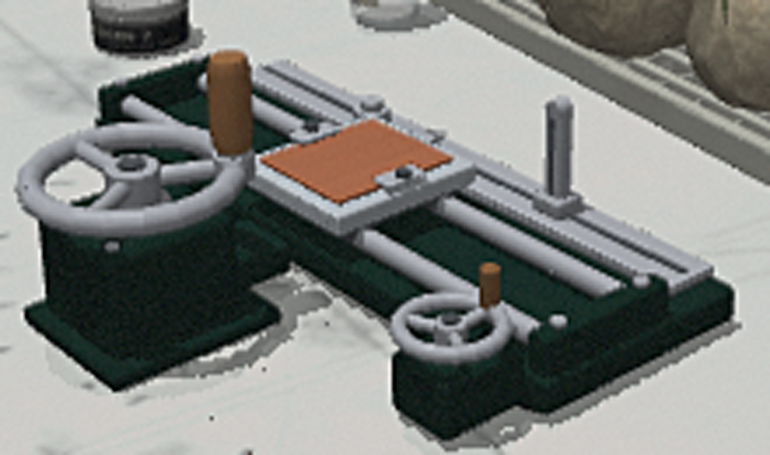

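```bash
cat > h.py <<'E'
import numpy as np, cv2
from station import robot, imaging
def cal(n):
    c=imaging.get_calibration(n); return 210/np.tan(np.radians(c['vfov']/2)),c
def ray(n,u,v):
    f,c=cal(n); R=np.array(c['R']); t=np.array(c['t'])
    d=R.T@np.array([(u-c['cx'])/f,(v-c['cy'])/f,1]); return -R.T@t,d/np.linalg.norm(d)
def onz(n,u,v,z):
    o,d=ray(n,u,v); return o+d*(z-o[2])/d[2]
def tri(a,b):
    o1,d1=ray("top",*a); o2,d2=ray("side",*b)
    A=np.array([d1,-d2]).T; s=np.linalg.lstsq(A,o2-o1,rcond=None)[0]
    p,q=o1+s[0]*d1,o2+s[1]*d2; return (p+q)/2,np.linalg.norm(p-q)
def px(n,X):
    f,c=cal(n); p=np.array(c['R'])@X+c['t']; return f*p[0]/p[2]+c['cx'],f*p[1]/p[2]+c['cy']
E
python3 - <<'E'
from h import *
np.set_printoptions(precision=4,suppress=True)
T=lambda u,v:(140+(u+.5)/3.5-.5,170+(v+.5)/3.5-.5)
S=lambda u,v:(155+(u+.5)/3.5-.5,190+(v+.5)/3.5-.5)
print("grip top",tri(T(422,342),S(229,57)), onz("top",*T(422,343),.144))
# grip mask centroids
for n,(x0,x1,y0,y1) in {"top":(245,280,255,285),"side":(205,235,195,245)}.items():
    im=cv2.imread(f"pics/{n}0.png"); h=cv2.cvtColor(im,cv2.COLOR_BGR2HSV)
    m=cv2.inRange(h,(5,90,40),(25,255,255)); k=np.zeros_like(m); k[y0:y1,x0:x1]=m[y0:y1,x0:x1]
    ys,xs=np.nonzero(k); print(n,xs.mean(),ys.mean(),xs.min(),xs.max(),ys.min(),ys.max(),len(xs))
for z in (.08,.085,.09): print("hub/rim ctr",onz("top",*T(410,441),z), onz("side",*S(136,178),z))
print("hub tri",tri(T(409,441),S(132,160)))
a,b=onz("top",*T(48,204),.034),onz("top",*T(600,50),.034); d=a-b; print("dir yaw",np.arctan2(-d[0],d[1]))
a,b=onz("top",*T(58,271),.045),onz("top",*T(637,104),.045); d=a-b; print("dir yaw",np.arctan2(-d[0],d[1]))
print("rider top",tri(T(460,60),S(560,101)))
print("ptr",tri(T(338,131),S(440,134)),onz("top",*T(338,131),.05))
E
```

```text
grip top (array([ 0.5406, -0.0168,  0.1419]), np.float64(0.00223096725623968)) [ 0.5408 -0.0172  0.144 ]
top 260.1782178217822 269.019801980198 255 265 264 275 101
side 220.79320113314446 219.79603399433427 214 234 205 238 353
hub/rim ctr [ 0.4934 -0.0012  0.08  ] [0.4952 0.0044 0.08  ]
hub/rim ctr [ 0.4931 -0.0015  0.085 ] [ 0.4914 -0.0052  0.085 ]
hub/rim ctr [ 0.4929 -0.0017  0.09  ] [ 0.4876 -0.0149  0.09  ]
hub tri (array([ 0.4923, -0.0011,  0.0929]), np.float64(0.001104940780385703))
dir yaw 0.1461754970724176
dir yaw 0.15264391028467703
rider top (array([ 0.7098, -0.0585,  0.0932]), np.float64(0.0020315239200126532))
ptr (array([0.6872, 0.022 , 0.049 ]), np.float64(0.00362402754900857)) [0.6887 0.0211 0.05  ]
```

Emit:
{"name": "send_rows", "arguments": {"series": [[[-2.4, 3.15, 0], 0, 8.5], [[-4.8, 6.3, 0], 0, 8.5], [[-7.2, 9.45, 0], 0, 8.5], [[-9.6, 12.6, 0], 0, 8.5], [[-12, 15.75, 0], 0, 8.5], [[-14.4, 18.9, 0], 0, 8.5], [[-16.8, 22.05, 0], 0, 8.5], [[-19.2, 25.2, 0], 0, 8.5], [[-21.6, 28.35, 0], 0, 8.5], [[-24, 31.5, 0], 0, 8.5]]}}

```text
t: 0.93
tool_pos: [0.3975, 0.1922, 0.4044]
ee_rot: [0.812, 0.584, -0.0, -0.0]
contact_force: [0.8, 0.2, 0.4]
grip_width: 0.0849
```

Emit:
{"name": "send_rows", "arguments": {"series": [[[-2.4, 3.15, 0], 0, 8.5], [[-4.8, 6.3, 0], 0, 8.5], [[-7.2, 9.45, 0], 0, 8.5], [[-9.6, 12.6, 0], 0, 8.5], [[-12, 15.75, 0], 0, 8.5], [[-14.4, 18.9, 0], 0, 8.5], [[-15.4, 20.3, 0], 0, 8.5], [[-15.4, 20.3, 0], 0, 8.5], [[-15.4, 20.3, 0], 0, 8.5], [[-15.4, 20.3, 0], 0, 8.5]]}}

```text
t: 1.77
tool_pos: [0.5403, -0.0156, 0.4044]
ee_rot: [0.811, 0.585, -0.0, -0.001]
contact_force: [-0.1, 0.1, -0.5]
grip_width: 0.0845
```

Run:
```python
from h import *
from scipy.spatial.transform import Rotation as Ro
s=robot.sense(); print(s['t'],s['tool_pos'],s['ee_rot'],s['contact_force'],s['joint_positions'])
R=Ro.from_quat(s['ee_rot']).as_matrix(); print(R)
print("to grasp cm",100*R.T@(np.array([.541,-.017,.280])-s['tool_pos']))
for n in("side","top"): cv2.imwrite(f"pics/{n}1.png",imaging.grab_frame(n))
a=cv2.imread("pics/side1.png")[130:330,130:390];b=cv2.imread("pics/top1.png")[130:330,130:390]
cv2.imwrite("pics/c1.png",cv2.resize(np.hstack([a,b]),(780,300)))
```

```text
1.7667 [ 0.54032102 -0.01557193  0.40435165] [ 8.11306837e-01  5.84620032e-01 -2.02224117e-04 -7.70568068e-04] [-0.10607443  0.05834518 -0.49188711] [-1.33949924e-01  6.66383787e-02  1.39342506e+00  8.45964706e-04
  1.68288268e+00 -1.38267961e+00]
[[ 3.16438754e-01  9.48612147e-01 -1.22911068e-03]
 [ 9.48612770e-01 -3.16437648e-01  1.01388574e-03]
 [ 5.72847441e-04 -1.48678282e-03 -9.99998731e-01]]
to grasp cm [-0.12110596  0.12808675 12.43492048]
```

View pics/c1.png

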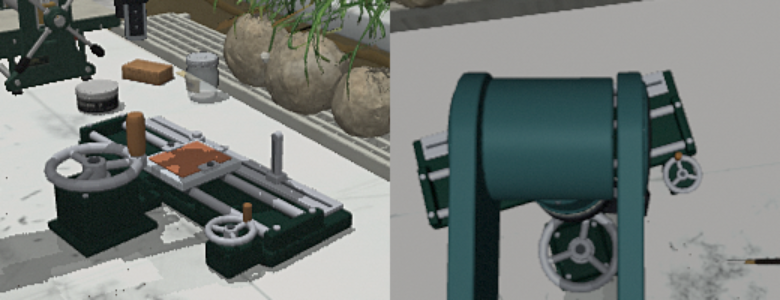

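Run:
```python
from h import *
print(px("side",np.array([.541,-.017,.231])),px("side",np.array([.541,-.017,.4])))
```

```text
(np.float64(218.21904295954448), np.float64(155.24056163127636)) (np.float64(212.25965101104882), np.float64(46.6950245607201))
```

View pics/side1.png

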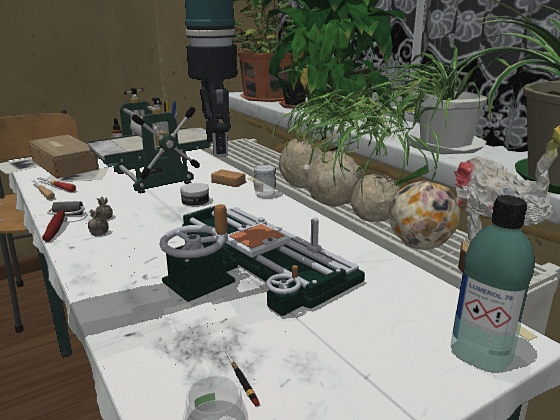

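The side view shows the open fingertips at about (218,155), directly above the grip at (221,220). I'll descend and close.

Emit:
{"name": "send_rows", "arguments": {"series": [[[0, 0, 2], 0, 8.5], [[-0.1, 0.1, 4.5], 0, 8.5], [[-0.1, 0.1, 7], 0, 8.5], [[-0.1, 0.1, 9], 0, 8.5], [[-0.1, 0.1, 10.5], 0, 8.5], [[-0.1, 0.1, 11.5], 0, 8.5], [[-0.1, 0.1, 12.2], 0, 8.5], [[-0.1, 0.1, 12.4], 0, 8.5], [[-0.1, 0.1, 12.4], 0, 6], [[-0.1, 0.1, 12.4], 0, 4]], "newtons": 40}}

```text
t: 2.7
tool_pos: [0.5417, -0.0175, 0.2819]
ee_rot: [0.811, 0.584, 0.001, 0.001]
contact_force: [-0.2, -0.2, 0.7]
grip_width: 0.0635
```

Emit:
{"name": "send_rows", "arguments": {"series": [[[0, 0, 0], 0, 3], [[0, 0, 0], 0, 2.5], [[0, 0, 0], 0, 1.5], [[0, 0, 0], 0, 1.5], [[0, 0, 0], 0, 1.5], [[0, 0, 0], 0, 1.5]]}}

```text
t: 3.2
tool_pos: [0.5416, -0.0176, 0.2817]
ee_rot: [0.812, 0.584, 0.001, 0.0]
contact_force: [0.0, 1.0, 5.0]
grip_width: 0.0208
```

Run:
```python
from h import *
s=robot.sense(); print(s['t'],s['tool_pos'],s['contact_force'],s['moment'],s['grip_width'])
for n in("side",): cv2.imwrite(f"pics/{n}2.png",imaging.grab_frame(n))
a=cv2.imread("pics/side2.png")[130:330,130:390]
cv2.imwrite("pics/c2.png",cv2.resize(a,(780,600)))
```

```text
3.2 [ 0.54164364 -0.01756969  0.28167021] [0.02457493 0.96488946 4.9624217 ] [ 0.14562775  0.06493926 -0.00295321] 0.020792873984749438
```

View pics/c2.png

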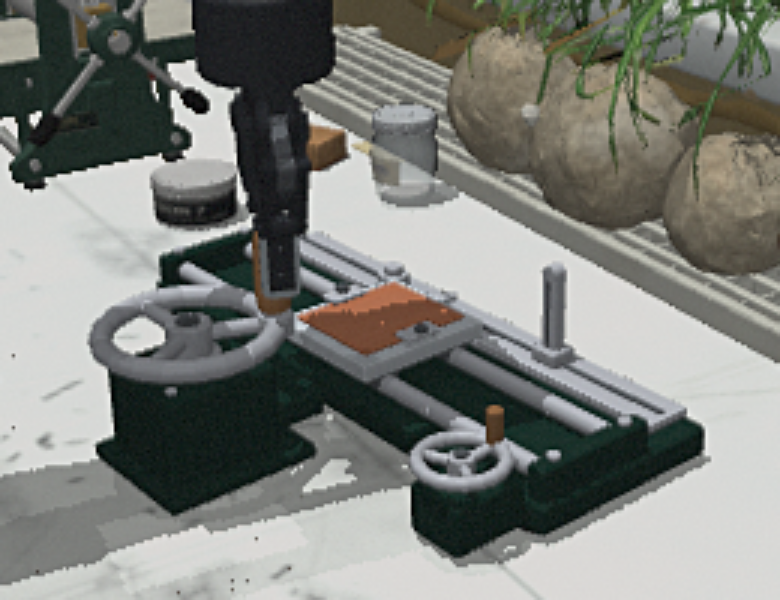

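The fingers have closed on the grip (width 20.8 mm, low force). Next I'll compute the arc offsets for the first clockwise quarter.

```bash
cat > arc.py <<'E'
from h import *
import sys
def arc(c,th0,degs,r=.05,R=np.array([[.3175,.948],[.948,-.3175]])):
    p=lambda a:np.array(c)+r*np.array([np.cos(a),np.sin(a)])
    p0=p(th0)
    return [list(np.round(100*R.T@(p(th0+np.radians(d))-p0),2)) for d in degs]
E
python3 - <<'E'
from arc import *
c=(.493,-.0015); th=np.arctan2(-.01757+.0015,.5416-.493)
print(np.degrees(th)); print(arc(c,th,[-3,-8,-15,-23,-31,-39,-47,-53,-57,-60]))
E
```

```text
-18.296904029121038
[[np.float64(-0.26), np.float64(-0.01)], [np.float64(-0.7), np.float64(-0.05)], [np.float64(-1.29), np.float64(-0.17)], [np.float64(-1.95), np.float64(-0.39)], [np.float64(-2.58), np.float64(-0.7)], [np.float64(-3.15), np.float64(-1.1)], [np.float64(-3.66), np.float64(-1.58)], [np.float64(-4.0), np.float64(-1.98)], [np.float64(-4.2), np.float64(-2.26)], [np.float64(-4.34), np.float64(-2.48)]]
```

Emit:
{"name": "send_rows", "arguments": {"series": [[[-0.26, -0.01, 0], 0, 1.5], [[-0.7, -0.05, 0], 0, 1.5], [[-1.3, -0.17, 0], 0, 1.5], [[-1.95, -0.4, 0], 0, 1.5], [[-2.6, -0.7, 0], 0, 1.5], [[-3.15, -1.1, 0], 0, 1.5], [[-3.65, -1.6, 0], 0, 1.5], [[-4.0, -2.0, 0], 0, 1.5], [[-4.2, -2.25, 0], 0, 1.5], [[-4.35, -2.5, 0], 0, 1.5]]}}

```text
t: 4.08
tool_pos: [0.504, -0.0504, 0.2816]
ee_rot: [0.812, 0.584, 0.002, -0.0]
contact_force: [1.3, 4.6, 5.0]
grip_width: 0.0212
```

Run:
```python
from arc import *
s=robot.sense(); print(s['t'],s['tool_pos'],s['contact_force'],s['moment'],s['grip_width'],s['joint_vel'])
im=imaging.grab_frame("side");cv2.imwrite("pics/side3.png",im); cv2.imwrite("pics/c3.png",cv2.resize(im[130:330,130:390],(780,600)))
c=np.array((.493,-.0015)); d=s['tool_pos'][:2]-c; th=np.arctan2(d[1],d[0])
print(np.degrees(th),np.hypot(*d)); print(np.array(arc(c,th,[-4,-10,-18,-27,-36,-45,-54,-62,-67,-70])))
```

```text
4.0833 [ 0.50398396 -0.05040959  0.28162626] [1.34131499 4.6203534  5.0101049 ] [ 0.88006017 -0.25793025  0.02067418] 0.021162181066756765 [-0.02574709 -0.06953954  0.07276402  0.00133151 -0.00576345 -0.02717778]
-77.34270190806181 0.05012779442410449
[[-0.17 -0.3 ]
 [-0.38 -0.78]
 [-0.59 -1.45]
 [-0.71 -2.22]
 [-0.7  -3.01]
 [-0.58 -3.78]
 [-0.33 -4.53]
 [-0.02 -5.15]
 [ 0.22 -5.51]
 [ 0.38 -5.72]]
```

View pics/c3.png

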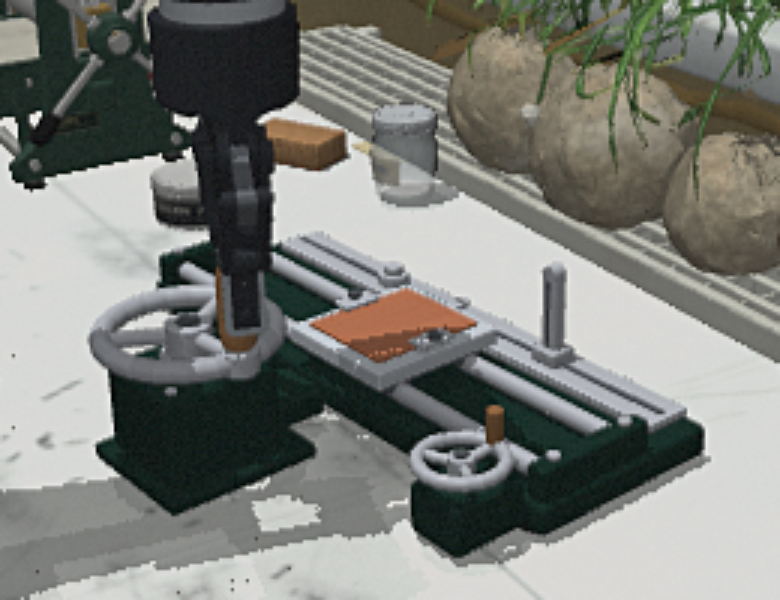

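The carriage has moved right and the forces are low, so I'll go on cranking.

Emit:
{"name": "send_rows", "arguments": {"series": [[[-0.17, -0.3, 0], 0, 1.5], [[-0.38, -0.78, 0], 0, 1.5], [[-0.6, -1.45, 0], 0, 1.5], [[-0.7, -2.2, 0], 0, 1.5], [[-0.7, -3.0, 0], 0, 1.5], [[-0.58, -3.78, 0], 0, 1.5], [[-0.33, -4.53, 0], 0, 1.5], [[0, -5.15, 0], 0, 1.5], [[0.2, -5.5, 0], 0, 1.5], [[0.38, -5.72, 0], 0, 1.5]]}}

```text
t: 4.97
tool_pos: [0.452, -0.029, 0.2817]
ee_rot: [0.811, 0.584, 0.003, 0.002]
contact_force: [6.7, 1.9, 1.4]
grip_width: 0.0207
```

Run:
```python
from arc import *
s=robot.sense(); print(s['t'],s['tool_pos'],s['contact_force'],s['moment'],s['grip_width'])
c=np.array((.493,-.0015)); d=s['tool_pos'][:2]-c; th=np.arctan2(d[1],d[0])
print(np.degrees(th),np.hypot(*d)); print(np.array(arc(c,th,[-4,-12,-21,-31,-41,-51,-61,-70,-76,-80])))
```

```text
4.9667 [ 0.45203213 -0.02900304  0.28165163] [6.68673963 1.86624903 1.40914327] [ 0.28709131 -1.13417027  0.00154467] 0.020660605360793782
-146.12528139056798 0.049343525959942756
[[ 0.22 -0.27]
 [ 0.72 -0.76]
 [ 1.36 -1.22]
 [ 2.14 -1.6 ]
 [ 2.97 -1.85]
 [ 3.84 -1.95]
 [ 4.71 -1.89]
 [ 5.47 -1.71]
 [ 5.96 -1.53]
 [ 6.28 -1.38]]
```

Emit:
{"name": "send_rows", "arguments": {"series": [[[0.22, -0.25, 0], 0, 1.5], [[0.72, -0.73, 0], 0, 1.5], [[1.36, -1.2, 0], 0, 1.5], [[2.14, -1.55, 0], 0, 1.5], [[2.97, -1.8, 0], 0, 1.5], [[3.84, -1.9, 0], 0, 1.5], [[4.7, -1.85, 0], 0, 1.5], [[5.47, -1.65, 0], 0, 1.5], [[5.96, -1.48, 0], 0, 1.5], [[6.28, -1.33, 0], 0, 1.5]]}}

```text
t: 5.8
tool_pos: [0.4586, 0.0344, 0.2816]
ee_rot: [0.811, 0.584, -0.0, 0.001]
contact_force: [-0.7, -3.9, 7.4]
grip_width: 0.021
```

Run:
```python
from arc import *
s=robot.sense(); print(s['t'],s['tool_pos'],s['contact_force'],s['moment'],s['grip_width'])
c=np.array((.493,-.0015)); d=s['tool_pos'][:2]-c; th=np.arctan2(d[1],d[0])
print(np.degrees(th),np.hypot(*d)); print(np.array(arc(c,th,[-4,-12,-21,-31,-41,-51,-61,-70,-76,-80])))
```

```text
5.8 [0.45864104 0.03441896 0.28156489] [-0.6578276  -3.93051051  7.40795547] [-0.58852556 -0.04063236  0.01583881] 0.02104052458459198
133.72837977569634 0.049706240512646487
[[0.3  0.17]
 [0.87 0.58]
 [1.43 1.13]
 [1.95 1.83]
 [2.33 2.61]
 [2.57 3.45]
 [2.67 4.32]
 [2.63 5.1 ]
 [2.53 5.61]
 [2.43 5.95]]
```

Emit:
{"name": "send_rows", "arguments": {"series": [[[0.3, 0.17, 0], 0, 1.5], [[0.87, 0.58, 0], 0, 1.5], [[1.43, 1.13, 0], 0, 1.5], [[1.95, 1.83, 0], 0, 1.5], [[2.33, 2.6, 0], 0, 1.5], [[2.57, 3.45, 0], 0, 1.5], [[2.65, 4.3, 0], 0, 1.5], [[2.63, 5.1, 0], 0, 1.5], [[2.53, 5.6, 0], 0, 1.5], [[2.43, 5.95, 0], 0, 1.5]]}}

```text
t: 6.63
tool_pos: [0.5227, 0.04, 0.2816]
ee_rot: [0.811, 0.585, 0.001, -0.002]
contact_force: [-0.6, 4.6, 7.8]
grip_width: 0.0207
```

Run:
```python
from arc import *
s=robot.sense(); print(s['t'],s['tool_pos'],s['contact_force'],s['moment'],s['grip_width'])
c=np.array((.493,-.0015)); d=s['tool_pos'][:2]-c; th=np.arctan2(d[1],d[0])
print(np.degrees(th),np.hypot(*d)); print(np.array(arc(c,th,[-4,-10,-18,-26,-34,-42,-50,-56,-60])))
for n in("side","top"): cv2.imwrite(f"pics/{n}5.png",imaging.grab_frame(n))
a=cv2.imread("pics/side5.png")[190:320,205:365];b=cv2.imread("pics/top5.png")[170:300,185:345]
cv2.imwrite("pics/c5.png",np.hstack([cv2.resize(x,None,fx=2.5,fy=2.5,interpolation=2) for x in (a,b)]))
```

```text
6.6333 [0.52271629 0.03997602 0.28160806] [-0.55671807  4.57584927  7.84870731] [ 0.60709298  0.10360027 -0.02797464] 0.02071462374533518
54.37956571618895 0.051022718198198855
[[-0.11  0.33]
 [-0.33  0.81]
 [-0.69  1.4 ]
 [-1.13  1.95]
 [-1.64  2.42]
 [-2.21  2.82]
 [-2.83  3.13]
 [-3.32  3.31]
 [-3.66  3.4 ]]
```

View pics/c5.png

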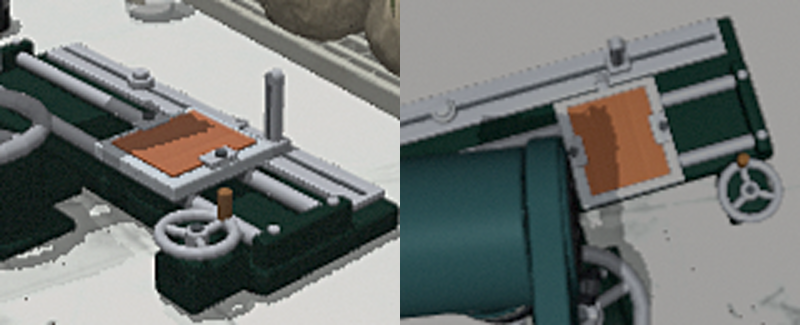

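Run:
```python
import cv2,numpy as np
a=cv2.imread("pics/side5.png")[205:265,285:345];b=cv2.imread("pics/top5.png")[175:235,245:305]; c=cv2.imread("pics/top0.png")[175:235,215:275+10][:, :60]
cv2.imwrite("pics/c6.png",np.hstack([cv2.resize(x,None,fx=6.5,fy=6.5,interpolation=cv2.INTER_CUBIC) for x in (a,b)]))
cv2.imwrite("pics/c6b.png",cv2.resize(cv2.imread("pics/top0.png")[175:235,220:290],None,fx=8,fy=8,interpolation=cv2.INTER_CUBIC))
```

```text
(no output)
```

View pics/c6.png

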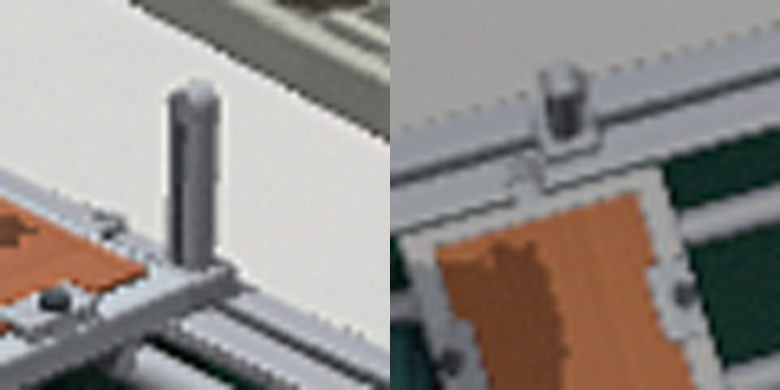

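View pics/c6b.png

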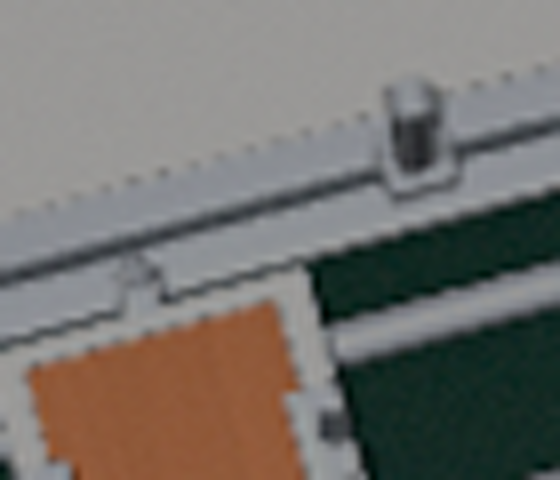

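Run:
```python
from h import *
Z=lambda u,v:(245+(u+.5)/6.5-.5,175+(v+.5)/6.5-.5)
Zb=lambda u,v:(220+(u+.5)/8-.5,175+(v+.5)/8-.5)
for yaw in(.146,.152):
    ys=np.array([-np.sin(yaw),np.cos(yaw)])
    xs=np.array([np.cos(yaw),np.sin(yaw)])
    for nm,p in [("ptr",onz("top",*Z(135,160),.05)),("rid5",onz("top",*Z(176,131),.05)),("ptr0",onz("top",*Zb(138,262),.05)),("rid0",onz("top",*Zb(414,160),.05)),("ridtop0",onz("top",*Zb(412,100),.093))]:
        print(yaw,nm,p,1000*ys@p[:2],1000*xs@p[:2])
```

```text
0.146 ptr [ 0.69761985 -0.04363267  0.05      ] -144.659494152765 683.85005384711
0.146 rid5 [ 0.70573553 -0.0585299   0.05      ] -160.57891685866335 689.712110358687
0.146 ptr0 [0.68794049 0.01989467 0.05      ] -80.39985245346386 683.515751402433
0.146 rid0 [ 0.70621323 -0.05784253  0.05      ] -159.96835387829532 690.2847307252915
0.146 ridtop0 [ 0.71022136 -0.05885936  0.093     ] -161.5574736914813 694.1022856283195
0.152 ptr [ 0.69761985 -0.04363267  0.05      ] -148.7599659942069 682.9697928258845
0.152 rid5 [ 0.70573553 -0.0585299   0.05      ] -164.71427427939201 688.7362278576236
0.152 ptr0 [0.68794049 0.01989467 0.05      ] -84.49947516235312 683.0210519354863
0.152 rid0 [ 0.70621323 -0.05784253  0.05      ] -164.10715799071 689.3125012729945
0.152 ridtop0 [ 0.71022136 -0.05885936  0.093     ] -165.71915439181157 693.1204527985694
```

Wheel angle and pictures agree: the carriage has travelled about 64 mm and about 16 mm (about 72°) remains. I'll go about 60°, then look closely.

Emit:
{"name": "send_rows", "arguments": {"series": [[[-0.1, 0.33, 0], 0, 1.5], [[-0.33, 0.8, 0], 0, 1.5], [[-0.7, 1.4, 0], 0, 1.5], [[-1.13, 1.95, 0], 0, 1.5], [[-1.65, 2.4, 0], 0, 1.5], [[-2.2, 2.8, 0], 0, 1.5], [[-2.83, 3.1, 0], 0, 1.5], [[-3.3, 3.3, 0], 0, 1.5], [[-3.65, 3.4, 0], 0, 1.5], [[-3.65, 3.4, 0], 0, 1.5]]}}

```text
t: 7.57
tool_pos: [0.5438, -0.0065, 0.2816]
ee_rot: [0.812, 0.584, 0.002, 0.0]
contact_force: [3.0, 1.0, 4.9]
grip_width: 0.0212
```

```bash
cat > look.py <<'E'
from arc import *
import sys
k=sys.argv[1]
s=robot.sense(); print(s['t'],s['tool_pos'],s['contact_force'],s['moment'],s['grip_width'])
c=np.array((.493,-.0015)); d=s['tool_pos'][:2]-c; th=np.arctan2(d[1],d[0])
print(np.degrees(th),np.hypot(*d)); print(np.array(arc(c,th,[-4,-8,-10,-12,-14])))
for n in("side","top"): cv2.imwrite(f"pics/{n}{k}.png",imaging.grab_frame(n))
a=cv2.imread(f"pics/side{k}.png")[205:265,285:345];b=cv2.imread(f"pics/top{k}.png")[175:235,245:305]
cv2.imwrite(f"pics/c{k}.png",np.hstack([cv2.resize(x,None,fx=6.5,fy=6.5,interpolation=cv2.INTER_CUBIC) for x in (a,b)]))
E
python3 look.py 7
```

```text
7.5667 [ 0.54384512 -0.00651596  0.28164014] [3.0409829  0.95453797 4.86768567] [ 0.0330093  -0.53017678 -0.02056671] 0.021237632650737505
-5.634101690366339 0.05109193998425765
[[-0.34  0.07]
 [-0.69  0.11]
 [-0.86  0.12]
 [-1.04  0.13]
 [-1.21  0.12]]
```

View pics/c7.png

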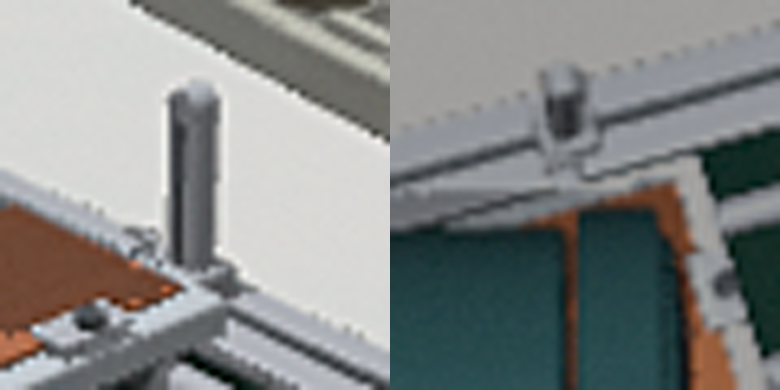

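Emit:
{"name": "send_rows", "arguments": {"series": [[[-0.3, 0.05, 0], 0, 1.5], [[-0.6, 0.1, 0], 0, 1.5], [[-0.9, 0.12, 0], 0, 1.5], [[-0.9, 0.12, 0], 0, 1.5], [[-0.9, 0.12, 0], 0, 1.5], [[-0.9, 0.12, 0], 0, 3], [[-0.9, 0.12, 0], 0, 5], [[-0.9, 0.12, 0], 0, 8], [[-0.9, 0.12, 0], 0, 8.5], [[-0.9, 0.12, 0], 0, 8.5]]}}

```text
t: 8.5
tool_pos: [0.5408, -0.0155, 0.2797]
ee_rot: [0.812, 0.584, -0.001, -0.001]
contact_force: [-0.1, 0.3, 0.2]
grip_width: 0.0768
```

Emit:
{"name": "send_rows", "arguments": {"series": [[[0, 0, 0], 0, 8.5], [[0, 0, -1.5], 0, 8.5], [[0, 0, -4], 0, 8.5], [[0, 0, -7], 0, 8.5], [[0, 0, -10], 0, 8.5], [[0, 0, -10], 0, 8.5]]}}

```text
t: 9.0
tool_pos: [0.5421, -0.0157, 0.3884]
ee_rot: [0.812, 0.584, 0.005, 0.004]
contact_force: [1.0, 0.2, 1.0]
grip_width: 0.0848
```

Emit:
{"name": "send_rows", "arguments": {"series": [[[3.5, 0, 0], 0, 8.5], [[7, 0, 0], 0, 8.5], [[10.5, 0, 0], 0, 8.5], [[14, 0, 0], 0, 8.5], [[17.5, 0, 0], 0, 8.5], [[21, 0, 0], 0, 8.5], [[24, 0, 0], 0, 8.5], [[24, 0, 0], 0, 8.5], [[24, 0, 0], 0, 8.5]]}}

```text
t: 9.75
tool_pos: [0.6174, 0.2136, 0.3795]
ee_rot: [0.811, 0.585, -0.001, -0.0]
contact_force: [0.3, -1.0, 0.2]
grip_width: 0.0851
```

```bash
python3 look.py 8
```

```text
9.75 [0.61740855 0.21360978 0.37954841] [ 0.33489299 -0.99867989  0.21101762] [-0.04544786  0.01734697 -0.00115292] 0.08509905926053643
59.95709593580771 0.248494878023596
[[-0.08  0.34]
 [-0.19  0.67]
 [-0.25  0.84]
 [-0.31  1.  ]
 [-0.39  1.16]]
```

View pics/c8.png

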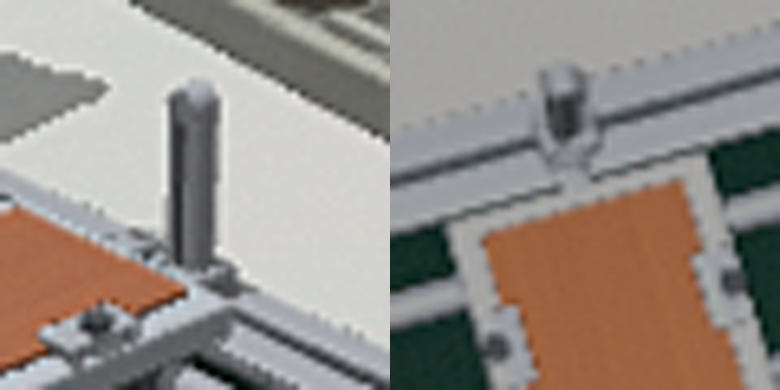

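View pics/top8.png

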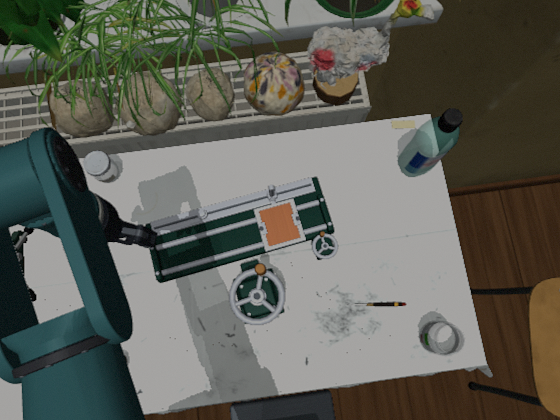

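Run:
```python
from h import *
for n,(x0,y0) in {"side":(290,210),"top":(248,176)}.items():
    im=np.mean([imaging.grab_frame(n).astype(float) for _ in range(6)],0)
    np.save(f"pics/{n}_avg.npy",im)
    z=cv2.resize(im[y0:y0+40,x0:x0+50].clip(0,255).astype(np.uint8),None,fx=14,fy=14,interpolation=cv2.INTER_CUBIC)
    z=cv2.convertScaleAbs(z,alpha=1.5 if n=="top" else 1)
    cv2.imwrite(f"pics/{n}9.png",z)
```

```text
(no output)
```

View pics/side9.png

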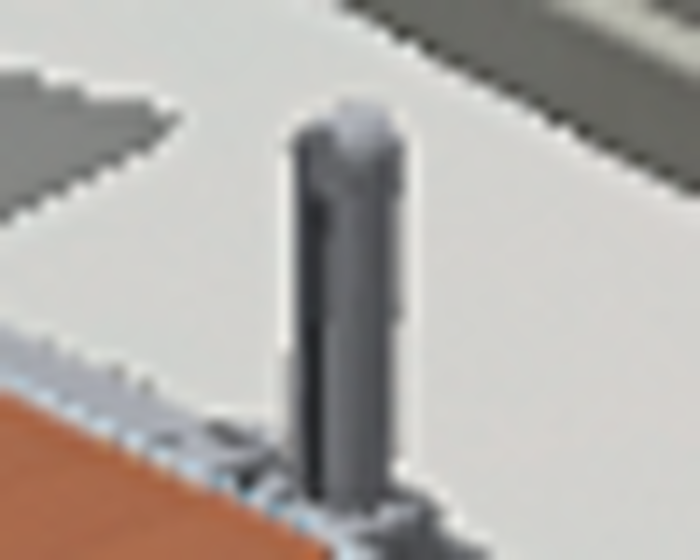

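View pics/top9.png

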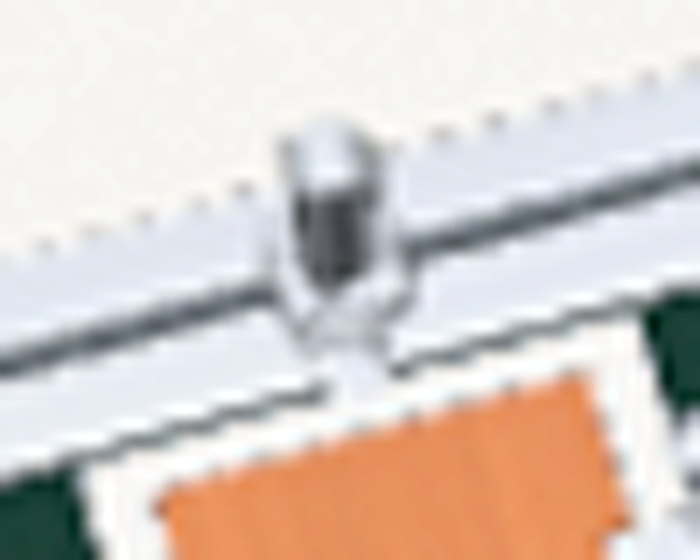

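Run:
```python
from h import *
np.set_printoptions(precision=1,suppress=True,linewidth=200)
g=np.load("pics/top_avg.npy").mean(2); print(g.shape)
print("cols",np.arange(266,280))
for r in range(184,206): print(r,g[r,266:280])
s=np.load("pics/side_avg.npy").mean(2)
print("side cols",np.arange(305,322))
for r in range(222,250): print(r,s[r,305:322])
```

```text
(420, 560)
cols [266 267 268 269 270 271 272 273 274 275 276 277 278 279]
184 [163.7 164.4 164.8 162.5 157.6 155.6 154.6 159.  165.6 164.7 164.1 163.9 164.5 164.9]
185 [163.8 159.3 150.9 153.7 154.  154.3 142.8 132.8 150.1 166.3 165.2 165.1 155.1 137.5]
186 [164.8 151.6 122.3 138.2 154.7 156.6 141.4 112.7 112.9 137.8 146.1 161.3 155.7 146.4]
187 [164.8 154.4 126.3 134.3 154.6 158.8 148.7 121.9 102.7 128.6 151.3 155.8 155.2 153.4]
188 [166.  157.6 129.9 129.5 155.4 162.9 154.3 122.7 103.1 130.3 156.7 154.3 153.8 154. ]
189 [156.9 159.6 137.5 105.1 129.4 117.4 103.3  84.4  83.9 125.4 157.7 155.3 155.6 155.1]
190 [155.3 158.9 136.2  63.4  82.4  67.2  53.7  65.5  78.4 128.6 158.8 156.2 155.8 156.9]
191 [150.4 147.3 135.7  53.3  69.   56.9  46.7  68.7 101.9 137.4 145.9 161.1 161.5 156.9]
192 [148.9 146.7 139.2  70.3  70.5  59.2  44.7  62.8 100.9 133.5 127.3 129.1 123.7 105.7]
193 [145.5 137.5 145.6  91.1  70.4  61.2  45.6  59.8  95.8 123.  103.3  79.7  75.1  68.5]
194 [142.7 126.1 144.1  93.4  69.2  61.3  48.7  58.5  93.6 129.2 113.7  77.8 103.3 125.9]
195 [136.3 127.1 152.8 126.6  63.9  
[... 3357 characters left out ...]
6.3 106.8  88.5  83.5 102.6 225.7 220.1 212.7 209.9]
244 [153.8 164.6  58.6 127.1 178.6 140.6  92.9  49.3 102.8 104.4  88.3  83.9  90.8 163.6 201.5 219.6 214. ]
245 [124.1 148.2 144.  194.3 149.  107.7 126.3  56.   94.9  98.   83.5  79.7  79.   95.2 122.4 157.1 220.6]
246 [115.3 120.7 127.8 155.4 148.7 171.8 179.9 166.7 136.  108.3 112.9  89.1 165.1 153.  138.2  98.2 158. ]
247 [117.8 116.1 114.5 118.8 125.5 151.3 161.6 197.1 176.8 172.1 168.3 150.8 146.  110.8  97.   83.6 156.3]
248 [117.8 118.  116.1 115.2 114.5 119.5 123.6 153.1 184.6 186.5 139.8  94.5  88.6  80.5  81.6  79.6 106.8]
249 [118.3 117.2 117.7 117.6 115.8 112.8 115.7 118.7 114.2 204.1 189.8 154.3  94.2  69.5  75.   79.2  80.5]
```

Run:
```python
from h import *
np.set_printoptions(precision=0,suppress=True,linewidth=200)
z=cv2.resize(np.hstack([cv2.imread("pics/top0.png")[197:222,222:252],cv2.imread("pics/top5.png")[189:214,252:282]]),None,fx=13,fy=13,interpolation=cv2.INTER_NEAREST)
cv2.imwrite("pics/p.png",cv2.convertScaleAbs(z,alpha=1.5))
cv2.imwrite("pics/s.png",np.hstack([cv2.resize(cv2.imread(f"pics/{a}.png")[y:y+25,x:x+30],None,fx=13,fy=13,interpolation=cv2.INTER_NEAREST) for a,x,y in(("side0",270,220),("side5",290,228))]))
for yaw in(.146,.152):
  for X in ([.69,.02,.05],[.69,-.055,.05]):
    X=np.array(X); a=np.array(px("top",X)); b=np.array(px("top",X+.02*np.array([np.cos(yaw),np.sin(yaw),0])));d=b-a; print(yaw,a,d/-d[1])
```

```text
0.146 [237. 206.] [-0. -1.]
0.146 [271. 202.] [-0. -1.]
0.152 [237. 206.] [-0. -1.]
0.152 [271. 202.] [-0. -1.]
```

View pics/p.png

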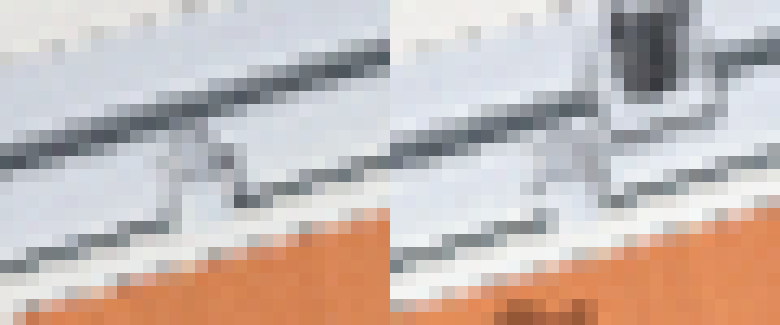

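View pics/s.png

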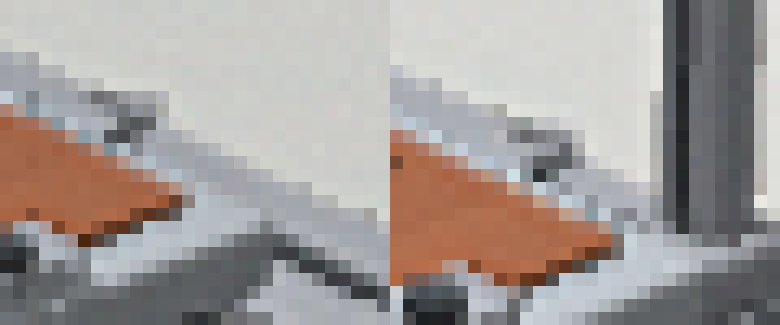

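Run:
```python
from h import *
from scipy.ndimage import map_coordinates as mc
np.set_printoptions(precision=2,suppress=True,linewidth=200)
f,c=cal("top"); print("cam",-np.array(c['R']).T@c['t'])
yaw=.150
ys=np.array([-np.sin(yaw),np.cos(yaw)]); xs=np.array([np.cos(yaw),np.sin(yaw)])
def prof(g,x,yr,z):
    P=[px("top",np.array([*(x*xs+y*ys),z])) for y in yr]; P=np.array(P); return mc(g,[P[:,1],P[:,0]],order=1)
for nm,im,yc in(("0",cv2.imread("pics/top0.png"),-.081),("avg",np.load("pics/top_avg.npy"),-.161)):
    g=im[...,2].astype(float)  # red: green body ~dark, white & orange bright
    res=[]
    for x in np.arange(.57,.68,.004):
        yr=yc+np.arange(-.075,.075,.0005); p=prof(g,x,yr,.058)
        i0=len(yr)//2; 
        th=85
        hi=[i for i in range(i0,len(p)-1) if p[i]>th>=p[i+1]]; lo=[i for i in range(i0,0,-1) if p[i]>th>=p[i-1]]
        l=yr[hi[0]] if hi else np.nan; r=yr[lo[0]] if lo else np.nan
        res.append((x,l*1e3,r*1e3,(l-r)*1e3,(l+r)*500))
    print(nm); print(np.array(res))
# yaw from slot, fit darkest pixel in slot across avg image
g=np.load("pics/top_avg.npy").mean(2); pts=[]
for u in list(range(215,262))+list(range(282,310)):
    v0=228-(u-153)*(228-184)/(311-153.); 
    vs=np.arange(int(v0)-3,int(v0)+5); w=np.clip(140-g[vs,u],0,None)
    if w.sum()>20: pts.append(onz("top",u,(w*vs).sum()/w.sum(),.035)[:2])
pts=np.array(pts); k=np.polyfit(pts[:,1],pts[:,0],1); r=pts[:,0]-np.polyval(k,pts[:,1]); m=abs(r)<.002; k=np.polyfit(pts[m,1],pts[m,0],1); print("yaw",-np.arctan(k[0]),m.sum(),len(m))
# mark
for tu,tv in((271.8,194.3),(272,194.3)):
    p=onz("top",tu,tv,.05)[:2]; print("mark top",p,ys@p*1e3,xs@p*1e3)
q=onz("side",312.0,238,.05); 
# intersect side vertical plane col 312 with x_s
for xm in (.686,.689,.692):
    best=[ (abs(px("side",np.array([*(xm*xs+y*ys),.05]))[0]-312),y) for y in np.arange(-.18,-.14,.0002)]; print("side mark at xs",xm,min(best)[1]*1e3)
for nm,u,v in(("apex0",235.9,206.3),("base0",237.35,212.7),("base9",273.1,202)):
    p=onz("top",u,v,.05)[:2]; print(nm,ys@p*1e3,xs@p*1e3)
```

```text
cam [ 0.45 -0.05  0.97]Traceback (most recent call last):
  File "<stdin>", line 13, in <module>
  File "<stdin>", line 8, in prof
  File "h.py", line 15, in px
    f,c=cal(n); p=np.array(c['R'])@X+c['t']; return f*p[0]/p[2]+c['cx'],f*p[1]/p[2]+c['cy']
        ~~~^^^
  File "h.py", line 4, in cal
    c=imaging.get_calibration(n); return 210/np.tan(np.radians(c['vfov']/2)),c
ValueError: time passes only in moves, steps and waits
```

```bash
sed -i 's/^def cal(n):/import functools\n@functools.lru_cache(None)\ndef cal(n):/' h.py
cat > m.py <<'E'
from h import *
from scipy.ndimage import map_coordinates as mc
np.set_printoptions(precision=2,suppress=True,linewidth=200)
yaw=.150
ys=np.array([-np.sin(yaw),np.cos(yaw)]); xs=np.array([np.cos(yaw),np.sin(yaw)])
def prof(g,x,yr,z):
    P=np.array([px("top",np.array([*(x*xs+y*ys),z])) for y in yr]); return mc(g,[P[:,1],P[:,0]],order=1)
def edges(im,yc,z=.058,th=85):
    g=im[...,2].astype(float); res=[]
    for x in np.arange(.57,.68,.004):
        yr=yc+np.arange(-.075,.075,.0005); p=prof(g,x,yr,z); i0=len(yr)//2
        hi=[i for i in range(i0,len(p)-1) if p[i]>th>=p[i+1]]; lo=[i for i in range(i0,0,-1) if p[i]>th>=p[i-1]]
        l=yr[hi[0]] if hi else np.nan; r=yr[lo[0]] if lo else np.nan
        res.append((x*1e3,l*1e3,r*1e3,(l-r)*1e3,(l+r)*500))
    return np.array(res)
E
python3 - <<'E'
from m import *
for nm,im,yc in(("0",cv2.imread("pics/top0.png"),-.081),("avg",np.load("pics/top_avg.npy"),-.161)):
    print(nm); print(edges(im,yc))
g=np.load("pics/top_avg.npy").mean(2); pts=[]
for u in list(range(215,262))+list(range(282,310)):
    v0=228-(u-153)*(228-184)/(311-153.)
    vs=np.arange(int(v0)-3,int(v0)+5); w=np.clip(140-g[vs,u],0,None)
    if w.sum()>20: pts.append(onz("top",u,(w*vs).sum()/w.sum(),.035)[:2])
pts=np.array(pts); k=np.polyfit(pts[:,1],pts[:,0],1); r=pts[:,0]-np.polyval(k,pts[:,1]); m=abs(r)<.002; k=np.polyfit(pts[m,1],pts[m,0],1); print("yaw",-np.degrees(np.arctan(k[0]))*np.pi/180*100,"e-2",m.sum(),len(m))
for tu,tv in((271.8,194.3),(272,194.3)):
    p=onz("top",tu,tv,.05)[:2]; print("mark top",p,ys@p*1e3,xs@p*1e3)
for xm in (.686,.689,.692):
    best=[(abs(px("side",np.array([*(xm*xs+y*ys),.05]))[0]-312),y) for y in np.arange(-.18,-.14,.0002)]; print("side mark at xs",xm,min(best)[1]*1e3)
for nm,u,v in(("apex0",235.9,206.3),("base0",237.35,212.7),("base9",273.1,202)):
    p=onz("top",u,v,.05)[:2]; print(nm,ys@p*1e3,xs@p*1e3)
E
```

```text
0
[[ 570.    -74.5   -83.5     9.    -79.  ]
 [ 574.    -37.   -125.     88.    -81.  ]
 [ 578.    -36.5  -126.     89.5   -81.25]
 [ 582.    -36.5  -125.5    89.    -81.  ]
 [ 586.       nan     nan     nan     nan]
 [ 590.       nan     nan     nan     nan]
 [ 594.       nan     nan     nan     nan]
 [ 598.    -37.   -125.5    88.5   -81.25]
 [ 602.    -36.5  -125.5    89.    -81.  ]
 [ 606.    -37.   -125.5    88.5   -81.25]
 [ 610.    -36.5  -125.     88.5   -80.75]
 [ 614.    -37.   -125.5    88.5   -81.25]
 [ 618.    -36.5  -124.5    88.    -80.5 ]
 [ 622.    -44.5  -117.5    73.    -81.  ]
 [ 626.    -43.   -118.5    75.5   -80.75]
 [ 630.    -37.   -125.5    88.5   -81.25]
 [ 634.    -37.   -124.5    87.5   -80.75]
 [ 638.    -36.5  -126.     89.5   -81.25]
 [ 642.       nan     nan     nan     nan]
 [ 646.       nan     nan     nan     nan]
 [ 650.    -35.5  -125.5    90.    -80.5 ]
 [ 654.    -36.5  -125.5    89.    -81.  ]
 [ 658.    -37.   -125.5    88.5   -81.25]
 [ 662.    -36.5  -126.     89.5   -81.25]
 [ 666.    -37.5  -125.5    88.    -81.5 ]
 [ 670.       nan  -86.
[... 1024 characters left out ...]
-116.   -204.5    88.5  -160.25]
 [ 658.   -115.   -205.     90.   -160.  ]
 [ 662.   -115.5  -204.5    89.   -160.  ]
 [ 666.   -116.   -205.     89.   -160.5 ]
 [ 670.       nan     nan     nan     nan]
 [ 674.       nan     nan     nan     nan]
 [ 678.       nan     nan     nan     nan]]
yaw 14.735587567717056 e-2 75 75
mark top [ 0.71 -0.06] -163.91179638155214 689.9099038399145
mark top [ 0.71 -0.06] -164.3299711046063 689.7870173438788
side mark at xs 0.686 -163.99999999999955
side mark at xs 0.689 -160.99999999999946
side mark at xs 0.692 -157.79999999999936
apex0 -81.82541480040679 685.9284871481013
base0 -81.12343711984121 671.286117654372
base9 -161.81445332422695 672.4558734046487
```

```bash
python3 - <<'E'
from m import *
def S(n,u,v,z=.05):
    p=onz(n,u,v,z)[:2]; return ys@p*1e3,xs@p*1e3
print("foot front mid",S("top",272.8,197.9,.04),S("top",272.8,197.9,.036))
print("cap",S("top",271,187,.093))
for nm,u,v in(("side0 apex",281.9,227.3),("side5 apex",304.1,238.5)):
    y,x=S("side",u,v); print(nm,y,x)
    b=[(abs(px("side",np.array([*((x/1e3+.003)*xs+yy*ys),.05]))[0]-312),yy) for yy in np.arange(-.19,-.13,.0002)]; print("  mark for that xs",min(b)[1]*1e3,"gap",min(b)[1]*1e3-y)
E
python3 - <<'E'
import cv2,numpy as np
im=np.load("pics/top_avg.npy").clip(0,255).astype(np.uint8)
cv2.imwrite("pics/t10.png",cv2.convertScaleAbs(cv2.resize(im[180:215,255:295],None,fx=17,fy=17,interpolation=0),alpha=1.5))
im=np.load("pics/side_avg.npy").clip(0,255).astype(np.uint8)
cv2.imwrite("pics/s10.png",cv2.resize(im[225:255,295:330],None,fx=18,fy=18,interpolation=0))
E
```

```text
foot front mid (np.float64(-164.31368609915438), np.float64(684.1745640432981)) (np.float64(-164.54007462374256), np.float64(685.2476100899439))
cap (np.float64(-164.24511813119392), np.float64(693.6176026100962))
side0 apex -82.01590508952106 683.608349508656
  mark for that xs -163.39999999999924 gap -81.38409491047818
side5 apex -147.5954506580324 681.3420439150528
  mark for that xs -165.5999999999993 gap -18.004549341966907
```

View pics/t10.png

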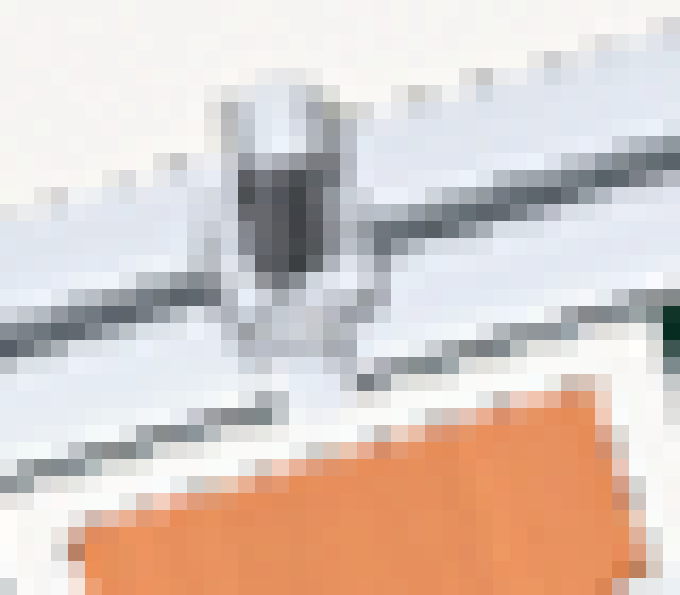

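View pics/s10.png

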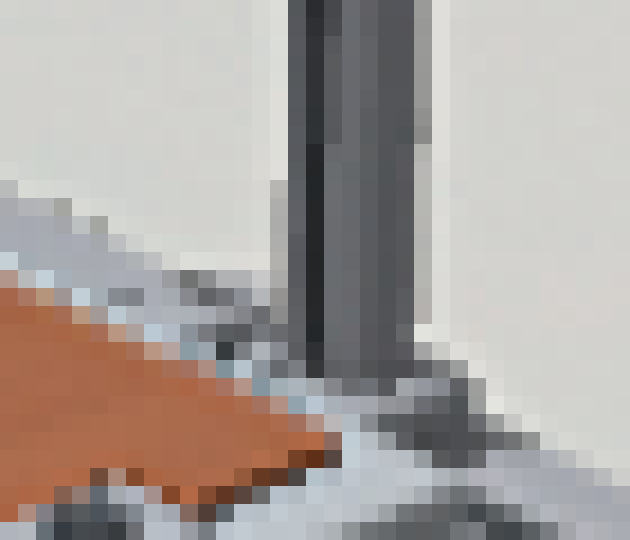

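Readings of the remaining gap range from 2.1 to 3.6 mm, mean about 2.7 mm, with the pointer still left of the mark. I'll regrip by reversing the retreat exactly and turn about 12° more.

Emit:
{"name": "send_rows", "arguments": {"series": [[[-3.5, 0, 0], 0, 8.5], [[-7, 0, 0], 0, 8.5], [[-10.5, 0, 0], 0, 8.5], [[-14, 0, 0], 0, 8.5], [[-17.5, 0, 0], 0, 8.5], [[-21, 0, 0], 0, 8.5], [[-23, 0, 0], 0, 8.5], [[-24, 0, 0], 0, 8.5], [[-24, 0, 0], 0, 8.5], [[-24, 0, 0], 0, 8.5]]}}

```text
t: 11.28
tool_pos: [0.5414, -0.0153, 0.3808]
ee_rot: [0.812, 0.584, 0.001, -0.0]
contact_force: [0.5, 0.1, 0.1]
grip_width: 0.0848
```

Emit:
{"name": "send_rows", "arguments": {"series": [[[0, 0, 2], 0, 8.5], [[0, 0, 4.5], 0, 8.5], [[0, 0, 7], 0, 8.5], [[0, 0, 8.5], 0, 8.5], [[0, 0, 9.5], 0, 8.5], [[0, 0, 10], 0, 8.5], [[0, 0, 10], 0, 8.5], [[0, 0, 10], 0, 6], [[0, 0, 10], 0, 4], [[0, 0, 10], 0, 3]]}}

```text
t: 12.12
tool_pos: [0.5417, -0.0155, 0.2823]
ee_rot: [0.812, 0.584, 0.001, 0.001]
contact_force: [-0.1, 0.4, 0.3]
grip_width: 0.0509
```

Emit:
{"name": "send_rows", "arguments": {"series": [[[0, 0, 0], 0, 2.5], [[0, 0, 0], 0, 1.5], [[0, 0, 0], 0, 1.5], [[0, 0, 0], 0, 1.5], [[0, 0, 0], 0, 1.5]]}}

```text
t: 12.53
tool_pos: [0.5414, -0.0156, 0.2816]
ee_rot: [0.812, 0.584, 0.001, 0.0]
contact_force: [-0.4, -0.1, 3.3]
grip_width: 0.0213
```

Run:
```python
from arc import *
s=robot.sense(); print(s['t'],s['tool_pos'],s['contact_force'],s['grip_width'])
c=np.array((.493,-.0015)); d=s['tool_pos'][:2]-c; th=np.arctan2(d[1],d[0])
print(np.degrees(th),np.hypot(*d)); print(np.array(arc(c,th,[-4,-8,-10,-12,-14])))
```

```text
12.5333 [ 0.54139202 -0.01560031  0.28159758] [-0.35113188 -0.05068744  3.26872089] 0.021321408293245983
-16.24489074169054 0.0504044300172552
[[-0.35  0.  ]
 [-0.7  -0.02]
 [-0.87 -0.04]
 [-1.04 -0.07]
 [-1.21 -0.1 ]]
```

Emit:
{"name": "send_rows", "arguments": {"series": [[[-0.35, 0, 0], 0, 1.5], [[-0.7, -0.02, 0], 0, 1.5], [[-1.05, -0.07, 0], 0, 1.5], [[-1.05, -0.07, 0], 0, 1.5], [[-1.05, -0.07, 0], 0, 1.5], [[-1.05, -0.07, 0], 0, 1.5]]}}

```text
t: 13.03
tool_pos: [0.5371, -0.0256, 0.2815]
ee_rot: [0.812, 0.584, 0.0, 0.0]
contact_force: [-1.7, 1.5, 5.3]
grip_width: 0.0209
```

Emit:
{"name": "send_rows", "arguments": {"series": [[[0, 0, 0], 0, 3], [[0, 0, 0], 0, 5], [[0, 0, 0], 0, 8], [[0, 0, 0], 0, 8.5], [[0, 0, 0], 0, 8.5], [[0, 0, -1.5], 0, 8.5], [[0, 0, -4], 0, 8.5], [[0, 0, -7], 0, 8.5], [[0, 0, -10], 0, 8.5], [[0, 0, -10], 0, 8.5]]}}

```text
t: 13.87
tool_pos: [0.5382, -0.0255, 0.3883]
ee_rot: [0.812, 0.584, 0.005, 0.005]
contact_force: [1.2, 0.3, 1.6]
grip_width: 0.085
```

Emit:
{"name": "send_rows", "arguments": {"series": [[[3.5, 0, 0], 0, 8.5], [[7, 0, 0], 0, 8.5], [[10.5, 0, 0], 0, 8.5], [[14, 0, 0], 0, 8.5], [[17.5, 0, 0], 0, 8.5], [[21, 0, 0], 0, 8.5], [[24, 0, 0], 0, 8.5], [[24, 0, 0], 0, 8.5], [[24, 0, 0], 0, 8.5]]}}

```text
t: 14.62
tool_pos: [0.6135, 0.2038, 0.3793]
ee_rot: [0.811, 0.585, -0.001, -0.0]
contact_force: [-0.8, -1.1, 0.3]
grip_width: 0.0849
```

Run:
```python
from m import *
for n in ("side","top"):
    im=np.mean([imaging.grab_frame(n).astype(float) for _ in range(4)],0); np.save(f"pics/{n}_avg2.npy",im)
im=np.load("pics/top_avg2.npy"); e=edges(im,-.164); print(e[:,[0,3,4]][abs(e[:,3]-89.5)<2].mean(0), np.median(e[abs(e[:,3]-89.5)<2][:,4]))
A=cv2.convertScaleAbs(cv2.resize(im.clip(0,255).astype(np.uint8)[180:210,258:288],None,fx=13,fy=13,interpolation=0),alpha=1.5)
im=np.load("pics/side_avg2.npy").clip(0,255).astype(np.uint8)
cv2.imwrite("pics/t11.png",np.hstack([A,cv2.resize(im[225:255,298:328],None,fx=13,fy=13,interpolation=0)]))
print(robot.sense()['t'])
```

```text
[ 621.5    89.22 -162.86] -162.87499999999991
15.0167
```

View pics/t11.png

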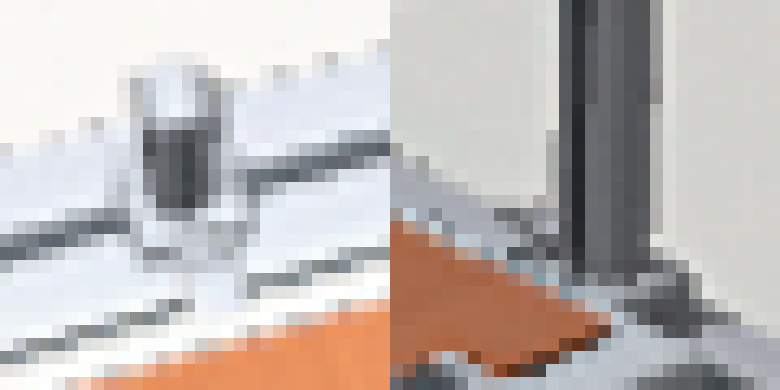

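The estimates now scatter around zero. To pin down the pointer tip better, I'll use the difference between the start and current frames, which isolates the pin.

Run:
```python
from m import *
np.set_printoptions(precision=0,suppress=True,linewidth=220)
out=[]
for n,(x,y) in (("top",(224,196)),("side",(268,216))):
    d=np.abs(cv2.imread(f"pics/{n}0.png").astype(float)-np.load(f"pics/{n}_avg2.npy")).mean(2)[y:y+24,x:x+24]
    out.append(cv2.resize((d*5).clip(0,255).astype(np.uint8),None,fx=16,fy=16,interpolation=0))
    print(n,"cols from",x); 
    for i,r in enumerate(d[4:20]): print(y+4+i,r)
cv2.imwrite("pics/d.png",np.hstack(out))
for y in (-163,-164):
    print(y,px("side",np.array([*(.686*xs+y*1e-3*ys),.05])),px("side",np.array([*(.689*xs+y*1e-3*ys),.05])),px("top",np.array([*(.689*xs+y*1e-3*ys),.05])))
p=onz("top",274.27,202.35,.05)[:2]; print(ys@p*1e3)
```

```text
top cols from 224
200 [15. 14. 14. 14. 14. 14. 14. 13. 14. 14. 13. 13. 14. 13. 15. 14. 13. 14. 13. 15. 15. 14. 14. 14.]
201 [13. 13. 15. 14. 13. 14. 13. 13. 13. 13. 14. 13. 16. 15. 13. 13. 14. 14. 14. 13. 14. 12. 13. 11.]
202 [14. 14. 13. 14. 14. 14. 14. 13. 14. 13. 14. 14. 14. 13. 13. 14. 13. 14. 11. 11. 10.  9.  9. 10.]
203 [13. 13. 12. 15. 14. 13. 14. 14. 13. 14. 14. 13. 14. 13. 13. 10. 11. 11.  9.  7.  7. 11. 11. 13.]
204 [14. 16. 14. 13. 14. 13. 13. 14. 13. 13. 13. 13. 12. 10.  8.  9.  8.  9. 10. 13. 14. 15. 13. 13.]
205 [13. 13. 15. 14. 14. 13. 15. 14. 11. 11.  9.  9.  6.  6. 10. 10. 11. 13. 15. 13. 16. 13. 14. 14.]
206 [14. 14. 13. 14. 12. 12.  9.  8.  8.  8.  7.  5. 20. 28. 12. 12. 13. 16. 15. 13. 13. 16. 14. 14.]
207 [12. 12. 11.  9.  9.  9.  9. 11. 10. 12. 24. 36. 34. 53. 33. 10. 13. 12. 14. 12. 14. 14. 13. 13.]
208 [10.  9.  7. 10.  9. 11. 11. 15. 13. 12. 23. 39. 32. 39. 49. 56. 30. 14. 13. 14. 14. 15. 14. 15.]
209 [ 7. 12. 11. 13. 14. 14. 14. 14. 13. 21. 35. 29. 32. 37. 63. 80. 38. 12. 13. 15. 14. 16. 16. 18.]
210 [13. 14. 13. 14. 14. 13. 14. 15. 14. 14. 24. 38. 48. 42. 4
[... 2083 characters left out ...]
 39. 46. 57. 57. 55. 24.  9. 11. 11.  8.  5.  2.  8.  5.]
234 [31. 37. 39. 70. 68. 62. 63. 62. 61. 65. 60. 58. 44. 56. 54. 59. 49. 21. 10. 11.  5.  7.  2.  7.]
235 [ 47.  33.  36.  39.  45.  71.  70.  64.  63.  65.  64.  68.  63.  58.  50.  25.  63. 104.  68.  24.   2.   5.   2.   4.]
-163 (np.float64(311.6417971623724), np.float64(240.47217684055911)) (np.float64(312.7887586183613), np.float64(239.99718446659708)) (np.float64(271.5136290848797), np.float64(194.80005170067298))
-164 (np.float64(312.02008553818763), np.float64(240.64941760679585)) (np.float64(313.16717808403655), np.float64(240.17371718343412)) (np.float64(271.9546300580492), np.float64(194.6752692812964))
-164.03274841224555
```

View pics/d.png

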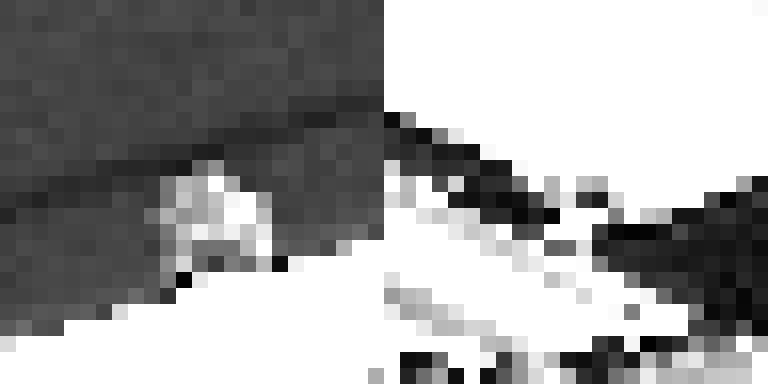

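Run:
```python
from m import *
for y in (-80,-81,-81.5,-82.5,-84): print(y,px("side",np.array([*(.686*xs+y*1e-3*ys),.05])))
```

```text
-80 (np.float64(282.13163134440816), np.float64(226.6456763828614))
-81 (np.float64(282.4662927972071), np.float64(226.80247647537328))
-81.5 (np.float64(282.6338033701289), np.float64(226.88096078574483))
-82.5 (np.float64(282.9691848538076), np.float64(227.03809823682496))
-84 (np.float64(283.47315986383796), np.float64(227.27422739820744))
```

Run:
```python
from h import *
a=cv2.imread("pics/top0.png")[225:265,305:345].astype(float); b=np.load("pics/top_avg2.npy")[225:265,305:345]
print("small wheel diff",np.abs(a-b).mean(),np.abs(a-b).max())
s=robot.sense(); print(s['t'],s['contact_force'],s['tool_pos'])
print(robot.finish_job())
```

```text
small wheel diff 12.200208333333334 152.25
15.0167 [0.37165392 0.11672758 0.70814166] [0.61328709 0.20126767 0.38114006]
the job is handed in; nothing more can be done
None
```

Run:
```python
import cv2,numpy as np
a=cv2.imread("pics/top0.png")[225:265,300:345]; b=np.load("pics/top_avg2.npy").clip(0,255).astype(np.uint8)[225:265,300:345]
cv2.imwrite("pics/sw.png",cv2.resize(np.hstack([a,b]),None,fx=8,fy=8,interpolation=0))
```

```text
(no output)
```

View pics/sw.png

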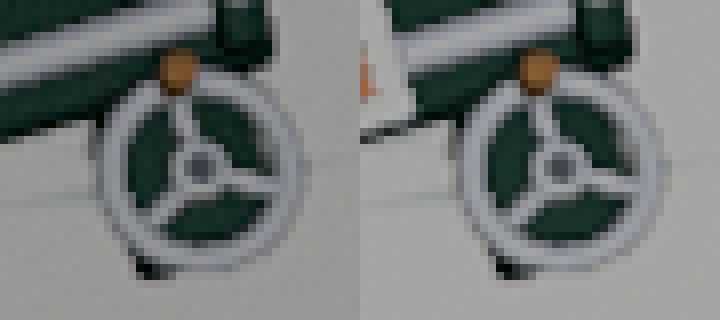

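I turned the large handwheel about 370° clockwise by its grip, which moved the carriage about 82 mm right to the tall rider. I released the grip once near the mark to measure, regripped for the last 12°, then let go and moved clear. The job was handed in at 15 s, with the arm clear and the contact force near zero.

- **Travel:** the wheel angle gives 82.1 mm and the carriage edges in the top view give 81.9 mm, so they agree.
- **Pointer level with the tall rider:** my estimates of the required travel disagreed. Most top-view readings gave 81.4–82.9 mm, with an early outlier of 79.6 mm. The coarser side view gave 80.2–81.7 mm. My best estimate was about 81.8 mm, so the pointer should be level to within about 1 mm. The side view allows up to about 2 mm of overshoot.
- **Small handwheel:** it has not moved. The pixel check just before hand-in showed a large difference. A closer look at the saved pictures afterwards traced that to the carriage edge and a brightness change; the wheel and its grip look the same.

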